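Find the rocking meal-box lid and clip it down

ROBOT

A 7-joint arm with a two-finger parallel gripper is mounted at the origin on the work surface. World frame = base frame: x ahead of the robot, y to its left, z up, the work surface at z = 0. Lengths are in mm, angles in rad, forces in N, time in s.
With the tool pointing down it reaches from about 400 to 900 mm from the base axis. Payload 5.5 kg.
Tool frame: the origin (TCP) lies midway between the tips of the shut fingers; the grasp point (between the pads) lies 19 mm behind it; z points along the fingers, y is the line along which they close (so a half turn about z gives the same grasp; the last joint's range is limited). The gripper opens to 85 mm and grips with 20 to 120 N. Pads are 22 mm wide; open, the fingers measure 114 mm over their backs; the gripper's body (76 mm by 85 mm) begins 54 mm behind the grasp point. The pads swing forward as they close: fully open they stand 13 mm farther back than shut.
Start: joints at [-1.016, 0.501, -0.427, 1.55, 0.221, 1.138, -0.21], TCP at [186.952, 622.534, 231.31] pointing down, gripper open.
Joint ranges: [-2.88, 2.88], [-0.31, 2.03], [-1.54, 1.56], [0.2, 2.42], [-1.41, 4.55], [0.19, 2.02], [-2.57, 2.57]. Speed limits (rad/s): [2.57, 2.57, 3.14, 3.14, 3.14, 3.14, 3.14].

INTERFACE

Orientations are given as a unit quaternion [w, x, y, z].
In Python, from bench import bot, get_image, camera_info, workorder gives the robot as it stands. The module is installed in compiled form; this text tells all that it offers.
- The arm moves only by the shell command python3 -m inch 'ROWS'. ROWS is JSON, a list of rows, each a list of 3 entries, a list of its own where there are three numbers: the shift along the world's x, y, z in m, then the turn about the world's z in degrees, then the gripper's target within -1 to 1 (shut at 1, half-way at 0, fully open at -1). In form: [[[x, y, z], yaw, gripper], ...]. A call has 1 to 20 rows; each row is the pose to reach, as a shift and turn from the pose commanded when the call began; what a row does not reach only later rows make up. A row lasts 1/10 s, in which the tool goes at most 50 mm and 8.59 degrees, less where a joint would pass 70% of its speed; a pose out of reach is approached as far as the arm can. A call with a gripper value outside its range is refused whole. The fingers move at their own pace and stop on an object; the grip force is fixed at half the most. Time passes only in rows, so rows that repeat a pose let the fingers close. It gives the time, the measured TCP pose, the force, the opening and the grip force at its end, in the units of the state.
- bot.get_obs(): the state, without advancing time (a new reading comes with each control period).
- get_image(name): name is "scene" or "top" or "wrist"; returns the picture (420x560x3 uint8, blue, green, red); there is no depth.
- camera_info(name): a dict with "intrinsics" (3x3 intrinsics, pixels), "rvec" (rotation vector, rad) and "tvec" (3), from world to camera coordinates, as OpenCV has them. Camera axes: x right, y down, z forward; pixel columns grow to the right and rows downward; lengths in mm; the calibration is good to about 2 mm. A picture is of the moment at which its call begins: read the wrist's pose just before it. camera_info takes no time and is no camera call; for the wrist camera it gives the pose at the moment of the call.
- workorder.job_done(): hands the job in; it is judged then, once.
The state is a dict: "time": time; "qpos": joint angles; "joint_velocities": joint speeds; "effort": joint torques, N m; "ee_pos": TCP position; "orientation": TCP orientation; "force": force on the tool from outside, world axes, zero at the start; "torque": the same for the moment, N m; "opening": finger opening in mm; "grasp_force": force on a finger pad.
Only numpy, scipy, OpenCV 4.12 (cv2) and the standard library are available. Lean on these libraries where they do the work, as an engineer would, in place of code of your own. Each camera call takes 0.05 s, during which the arm holds its last target. There are 200 camera calls.

TASK

Four lidded meal boxes stand on the prep counter: three lids are clipped down, but one is only balanced on its box's inner divider. Press lightly with the closed fingertips on an end of the lids, one after another, until you find the one that rocks, then press that lid firmly on its middle until it clips fully home and lies flat, and move clear. The lids are thin card, so give the clipped ones no more than a light press, do not pull any lid up, and leave everything else on the counter where it stands.

Things in the scene. Friction and masses are not known exactly. Their poses are not given: they have to be found in the camera images.
- lid1_top (a point): Centre of the flat top of one of four identical card lids, 140 mm along its own y, 100 along x, z up, skirt 14 deep; its black box is fixed. The box's divider runs under the lid's middle along its x, marked by a 1 mm crease. Box depths differ: tops stand 44 to 69 mm above the counter, which tells nothing. The unclipped lid: under 1 N at 50 mm along +y or -y tips it 0.08 rad (4 mm); let go, it levels.
- lid1 (a joint): How far this lid's middle is pressed down from its start (m), positive down; 0 at the start for every lid, clipped or not. A clipped lid stays level, gives 0.45 mm per N anywhere and springs back; past 0.006 (13 N) it is crushed. The unclipped one is not clipped by pressing an end; about 15 N on its middle moves it down 5 mm, where it is clipped (0.005) and stays.
- lid2_top (a point): Centre of the flat top of one of four identical card lids, 140 mm along its own y, 100 along x, z up, skirt 14 deep; its black box is fixed. The box's divider runs under the lid's middle along its x, marked by a 1 mm crease. Box depths differ: tops stand 44 to 69 mm above the counter, which tells nothing. The unclipped lid: under 1 N at 50 mm along +y or -y tips it 0.08 rad (4 mm); let go, it levels.
- lid2 (a joint): How far this lid's middle is pressed down from its start (m), positive down; 0 at the start for every lid, clipped or not. A clipped lid stays level, gives 0.45 mm per N anywhere and springs back; past 0.006 (13 N) it is crushed. The unclipped one is not clipped by pressing an end; about 15 N on its middle moves it down 5 mm, where it is clipped (0.005) and stays.
- lid3_top (a point): Centre of the flat top of one of four identical card lids, 140 mm along its own y, 100 along x, z up, skirt 14 deep; its black box is fixed. The box's divider runs under the lid's middle along its x, marked by a 1 mm crease. Box depths differ: tops stand 44 to 69 mm above the counter, which tells nothing. The unclipped lid: under 1 N at 50 mm along +y or -y tips it 0.08 rad (4 mm); let go, it levels.
- lid3 (a joint): How far this lid's middle is pressed down from its start (m), positive down; 0 at the start for every lid, clipped or not. A clipped lid stays level, gives 0.45 mm per N anywhere and springs back; past 0.006 (13 N) it is crushed. The unclipped one is not clipped by pressing an end; about 15 N on its middle moves it down 5 mm, where it is clipped (0.005) and stays.
- lid4_top (a point): Centre of the flat top of one of four identical card lids, 140 mm along its own y, 100 along x, z up, skirt 14 deep; its black box is fixed. The box's divider runs under the lid's middle along its x, marked by a 1 mm crease. Box depths differ: tops stand 44 to 69 mm above the counter, which tells nothing. The unclipped lid: under 1 N at 50 mm along +y or -y tips it 0.08 rad (4 mm); let go, it levels.
- lid4 (a joint): How far this lid's middle is pressed down from its start (m), positive down; 0 at the start for every lid, clipped or not. A clipped lid stays level, gives 0.45 mm per N anywhere and springs back; past 0.006 (13 N) it is crushed. The unclipped one is not clipped by pressing an end; about 15 N on its middle moves it down 5 mm, where it is clipped (0.005) and stays.
- squeeze_bottle: clear bottle, 56 mm across, 150 high; origin at the centre of its underside; a bystander, loose
- shaker: metal shaker, 48 mm across, 90 high; origin at the centre of its underside; a bystander, loose
- dip_pot: open white pot, 56 mm across, 35 high; origin at the centre of its underside; a bystander, loose
- spice_jar: amber glass jar, 42 mm across, 75 high; origin at the centre of its underside; a bystander, loose
- bowl: open kraft bowl, 120 mm across, 50 high; origin at the centre of its underside; a bystander, loose
- can: food can, 74 mm across, 100 high; origin at the centre of its underside; a bystander, loose
- spoon: steel spoon lying flat along its own x; a bystander, loose
There are look-alikes about, which are no part of the job. What is shaped like the part that bears lid3_top but green, pink or turquoise is not meant.

How it is judged:
By the outcome, as a careful person would: the job done as asked, in the order asked, and still so for the second after the job is handed in, with the robot touching nothing.
It also fails if it takes over 54 s, if anything falls off the work surface, if the arm or the gripper's body presses on something with over 40 N, if the wrist force passes 120 N, or if a joint passes its speed limit or range.

## Working session

There is one attempt and no reset: what is moved stays moved. The work goes in short steps, Python scripts to look and compute and a shell command to move; the robot and the scene stay as the last step left them, time stands still between calls to the robot, and variables do not carry over. Pictures are saved under pics/ and viewed, at most 10 in all, crops included, and the job is handed in when it is done.

```bash
mkdir -p pics
python3 - <<'E'
from bench import bot,get_image,camera_info
import cv2,numpy as np
for n in("top","scene"):
    cv2.imwrite(f"pics/{n}0.png",get_image(n)); c=camera_info(n); print(n,c)
print(bot.get_obs())
E
```

```text
top {'intrinsics': array([[431.8479531 ,   0.        , 282.99437854],
       [  0.        , 431.8479531 , 207.47649828],
       [  0.        ,   0.        ,   1.        ]]), 'rvec': array([ 2.17179671, -2.18629479,  0.08719472]), 'tvec': array([  31.34556133,  536.50046156, 1170.69752448])}
scene {'intrinsics': array([[504.30684083,   0.        , 269.49982801],
       [  0.        , 504.30684083, 210.63735748],
       [  0.        ,   0.        ,   1.        ]]), 'rvec': array([ 2.06415064,  0.6902934 , -0.39085336]), 'tvec': array([-438.40385434, -116.90819649, 1655.46159358])}
{'time': 0.1, 'qpos': array([-1.01575497,  0.50175116, -0.42679305,  1.55135527,  0.22075717,
        1.13830379, -0.21029731]), 'joint_velocities': array([ 8.70990131e-04, -2.23415525e-03,  6.51960876e-05, -2.60114963e-03,
        6.49977760e-04, -7.43582699e-04,  1.64892212e-03]), 'effort': array([-1.14064763e-02, -5.70803261e+01, -5.83831519e+00, -2.81745315e+01,
        1.06294869e-02,  5.52089725e-03, -1.46640127e-05]), 'ee_pos': array([186.86611663, 621.89766932, 230.35953273]), 'orientation': array([-1.73318725e-04,  1.45392291e-01,  9.89373688e-01, -8.70647731e-04]), 'force': array([ 0.32908849, -0.24939494, -0.96200144]), 'torque': array([ 0.00534643, -0.01686843,  0.00909002]), 'grasp_force': 0.0, 'opening': 85.42228592180065}
```

View pics/top0.png

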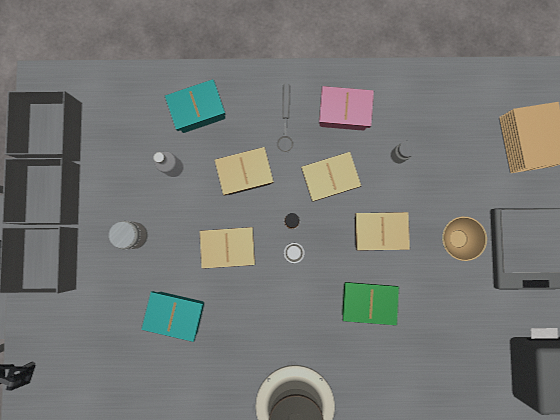

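View pics/scene0.png

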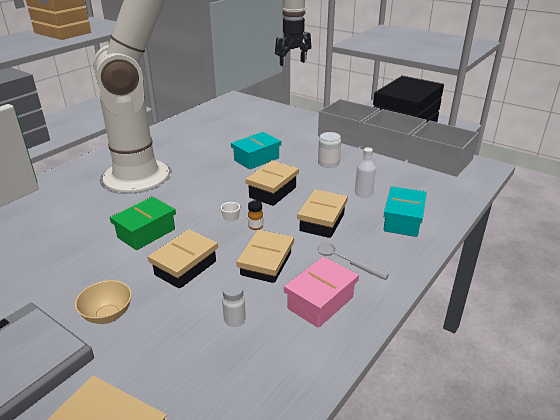

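The top view shows kraft lids at (244,171), (331,176), (227,248) and (382,231). The teal, pink and green ones are look-alikes. Next I'll locate each kraft lid from its top-view outline and its crease in both views.

```bash
cat > h.py <<'E'
import cv2,numpy as np
from bench import bot,get_image,camera_info
def P(n,X):
    c=camera_info(n); return cv2.projectPoints(np.float64(X).reshape(-1,1,3),c["rvec"],c["tvec"],c["intrinsics"],None)[0].reshape(-1,2)
def ray(n,uv,z):
    c=camera_info(n);R=cv2.Rodrigues(c["rvec"])[0];C=-R.T@c["tvec"]
    d=R.T@np.linalg.inv(c["intrinsics"])@np.r_[uv,1]; return C+d*(z-C[2])/d[2]
E
python3 - <<'E'
from h import *
t=cv2.imread("pics/top0.png");s=cv2.imread("pics/scene0.png")
ht=cv2.cvtColor(t,cv2.COLOR_BGR2HSV);hs=cv2.cvtColor(s,cv2.COLOR_BGR2HSV)
print(ht[171,235],ht[171,244],ht[232,382],ht[231,370],hs[250,266],hs[255,262],hs[246,187])
big=cv2.resize(s[150:290,140:360],None,fx=3.6,fy=3.6,interpolation=cv2.INTER_CUBIC);cv2.imwrite("pics/sc.png",big)
m=cv2.inRange(ht,(10,60,110),(28,200,255))
n,l,st,c=cv2.connectedComponentsWithStats(cv2.morphologyEx(m,cv2.MORPH_CLOSE,np.ones((5,5))))
for i in range(1,n):
    if 1200<st[i,4]<3500:
        r=cv2.minAreaRect(np.argwhere(l==i)[:,::-1].astype(np.float32));print(st[i,4],c[i],r)
        for z in(44,56,69): print(z,ray("top",r[0],z).round(),P("scene",ray("top",r[0],z)).round(1))
E
```

```text
[ 23  80 191] [ 17 108 168] [ 16 105 150] [ 23  78 193] [ 19  92 218] [ 19  93 216] [ 19  95 215]
1870 [243.4       170.4197861] ((243.35293579101562, 170.41177368164062), (36.380340576171875, 51.41754913330078), 75.96376037597656)
44 [637. 135.  44.] [[323.5 208. ]]
56 [635. 134.  56.] [[322.9 204.3]]
69 [633. 133.  69.] [[322.2 200.2]]
1843 [330.61692892 176.12099837] ((330.6316833496094, 176.02137756347656), (36.21058654785156, 51.30329895019531), 72.6459732055664)
44 [ 620. -103.   44.] [[265.9 248.1]]
56 [ 618. -101.   56.] [[265.6 243.7]]
69 [ 616. -100.   69.] [[265.2 238.8]]
1957 [382.26009198 230.86101175] ((382.3673095703125, 230.8626708984375), (37.29254150390625, 52.849430084228516), 88.85424041748047)
44 [ 470. -240.   44.] [[182.9 253.4]]
56 [ 469. -237.   56.] [[183.1 248.9]]
69 [ 469. -234.   69.] [[183.3 244. ]]
1548 [464.27906977 238.27002584] ((464.25006103515625, 238.25003051757812), (44.547725677490234, 42.42640686035156), 45.0)
44 [ 448. -460.   44.] [[103.2 300.1]]
56 [ 448. -455.   56.] [[104.  294.7]]
69 [ 448. -449.   69.] [[104.9 288.8]]
2019 [226.83308569 247.37196632] ((226.62391662597656, 247.35842895507812), (37.915828704833984, 53.61431884765625), 86.18592071533203)
44 [428. 180.  44.] [[273.  179.4]]
56 [428. 179.  56.] [[272.7 176.2]]
69 [428. 177.  69.] [[272.3 172.7]]
```

View pics/sc.png

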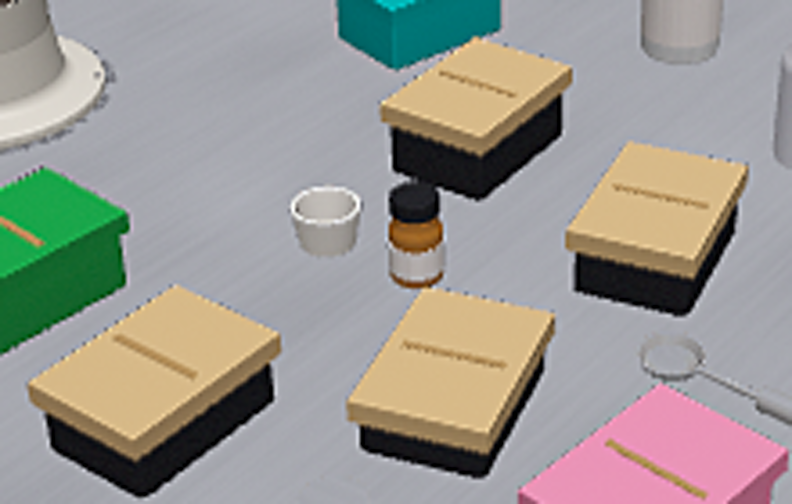

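The crease centres in the scene view are about (273,173), (323,204), (266,248) and (183,249). Together with the top view they give these lid centres (mm):

| Lid | x | y | z |
|---|---|---|---|
| D | 428 | 178 | 67 |
| A | 634 | 134 | 56 |
| B | 620 | -103 | 44 |
| C | 469 | -237 | 56 |

All four heights fall within the given 44–69 mm. I'll start above D's +y end.

```bash
python3 -m inch '[[[0.237,-0.394,0],0,1],[[0.237,-0.394,0],0,1],[[0.237,-0.394,0],0,1],[[0.237,-0.394,0],0,1],[[0.237,-0.394,0],0,1],[[0.237,-0.394,0],0,1],[[0.237,-0.394,0],0,1],[[0.237,-0.394,0],0,1],[[0.237,-0.394,0],0,1],[[0.237,-0.394,0],0,1],[[0.237,-0.394,0],0,1],[[0.237,-0.394,-0.05],0,1],[[0.237,-0.394,-0.1],0,1],[[0.237,-0.394,-0.14],0,1],[[0.237,-0.394,-0.15],0,1],[[0.237,-0.394,-0.15],0,1],[[0.237,-0.394,-0.15],0,1],[[0.237,-0.394,-0.15],0,1]]'
python3 -c "
from h import *
o=bot.get_obs();print(o['ee_pos'],o['force'])
w=get_image('wrist');u=[P('wrist',X)[0] for X in([428,178,67],[424,228,67])]
print(u)
for p in u: cv2.drawMarker(w,tuple(int(v) for v in p),(0,0,255),0,12)
cv2.imwrite('pics/w1.png',w)"
```

```text
time: 1.9
ee_pos: [425.4, 230.0, 83.4]
orientation: [0.002, 0.145, 0.989, 0.001]
force: [0.2, -0.0, 0.2]
opening: -0.2
grasp_force: 0.0
[425.44557667 229.98736511  83.41471771] [ 0.1796596  -0.02471232  0.21770857]
[array([188.71664544, 288.23658677]), array([274.15481047, 257.54675447])]
```

View pics/w1.png

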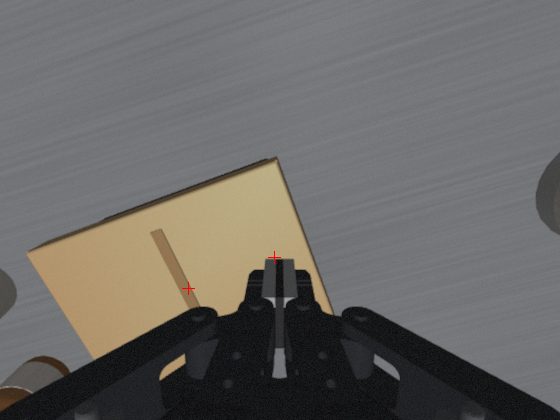

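The projected marks fall on D's crease (188,288) and near its +y end (274,257), so the measurement holds. Descending slowly.

```bash
python3 -m inch '[[[0,0,-0.004],0,1],[[0,0,-0.008],0,1],[[0,0,-0.008],0,1]]' | egrep 'ee|force: \['
for i in 1 2 3 4; do python3 -m inch '[[[0,0,-0.001],0,1],[[0,0,-0.001],0,1]]' | egrep 'ee|force: \['; done
```

```text
ee_pos: [423.8, 228.3, 73.1]
force: [0.3, -0.5, -0.5]
ee_pos: [423.9, 228.4, 72.2]
force: [-0.6, -1.1, 0.1]
ee_pos: [423.9, 228.5, 71.2]
force: [-0.6, -0.4, 0.4]
ee_pos: [423.9, 228.5, 70.2]
force: [0.5, 0.8, -1.4]
ee_pos: [423.9, 228.5, 69.2]
force: [0.9, 0.1, -0.5]
```

```bash
for i in 1 2 3; do python3 -m inch '[[[0,0,-0.001],0,1],[[0,0,-0.001],0,1]]' | egrep 'ee|force: \['; done
```

```text
ee_pos: [423.9, 228.5, 68.2]
force: [-0.2, 0.1, -0.3]
ee_pos: [424.0, 228.6, 67.3]
force: [-0.6, 0.8, 0.8]
ee_pos: [424.0, 228.6, 66.3]
force: [-0.6, -0.5, 0.3]
```

```bash
for i in 1 2 ; do python3 -m inch '[[[0,0,-0.001],0,1],[[0,0,-0.001],0,1]]' | egrep 'ee|force: \['; done
```

```text
ee_pos: [424.0, 228.6, 65.2]
force: [-0.7, 0.3, 0.0]
ee_pos: [424.1, 228.7, 64.9]
force: [-2.6, -1.0, 6.8]
```

```bash
python3 -m inch '[[[0,0,-0.001],0,1],[[0,0,-0.001],0,1]]' | egrep 'ee|force: \['
```

```text
ee_pos: [424.1, 228.7, 64.7]
force: [-3.8, -1.6, 18.0]
```

The force rose sharply to 18 N within 0.5 mm. A clipped lid would give about 2.2 N/mm, so this looks like a tip stop. I'll ease off at once and compare pictures of the lid pressed and released.

```bash
python3 -m inch '[[[0,0,0.0015],0,1],[[0,0,0.0015],0,1]]' | egrep 'ee|force: \['
python3 -c "
from h import *
cv2.imwrite('pics/p.png',get_image('scene'))"
for i in 1 2 3; do python3 -m inch '[[[0,0,0.001],0,1],[[0,0,0.001],0,1]]' | egrep 'ee|force: \['; done
python3 -m inch '[[[0,0,0.01],0,1],[[0,0,0.01],0,1],[[0,0,0.01],0,1]]' | egrep 'ee|force: \['
python3 -c "
from h import *
b=get_image('scene');a=cv2.imread('pics/p.png');s=cv2.imread('pics/scene0.png')
f=lambda m:cv2.resize(m[150:215,235:310],None,fx=3.4,fy=5,interpolation=cv2.INTER_CUBIC)
cv2.imwrite('pics/cmp.png',np.hstack([f(s),f(a),f(b)]))"
```

```text
ee_pos: [424.0, 228.6, 65.1]
force: [-0.9, 1.1, 3.5]
ee_pos: [424.0, 228.6, 65.7]
force: [-0.3, 1.2, -0.1]
ee_pos: [423.9, 228.4, 66.7]
force: [-0.6, 0.0, -0.2]
ee_pos: [423.9, 228.4, 67.8]
force: [0.2, -1.0, 0.3]
ee_pos: [424.4, 228.7, 78.4]
force: [-1.2, 0.2, 0.2]
```

View pics/cmp.png

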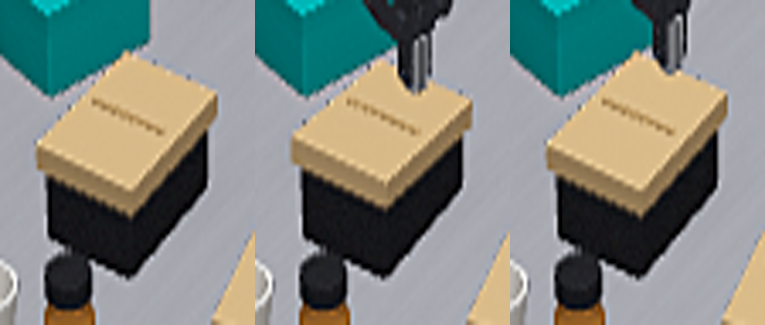

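Middle frame: with the finger on it, the lid's far end is down and its near corner is up. In the right frame, after release, it is level again, so D is the unclipped lid. Moving over its middle.

```bash
python3 -m inch '[[[0,0,0.006],0,1],[[0.002,-0.025,0.006],0,1],[[0.004,-0.051,0.006],0,1],[[0.004,-0.051,0.006],0,1],[[0.004,-0.051,0.006],0,1],[[0.004,-0.051,0.006],0,1]]' | egrep 'ee|force: \['
python3 -c "
from h import *
w=get_image('wrist')
for X in([428,178,69],[428,203,69],[428,153,69]):
  p=P('wrist',X)[0];cv2.drawMarker(w,tuple(int(v) for v in p),(0,0,255),0,12)
cv2.imwrite('pics/w2.png',w)"
```

```text
ee_pos: [428.1, 178.5, 84.1]
force: [-0.4, 0.5, 0.6]
```

View pics/w2.png

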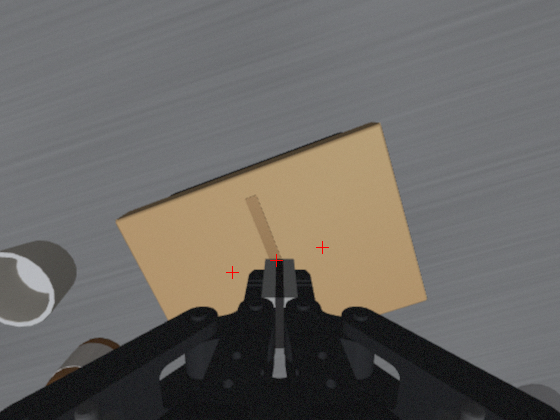

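The tip lies on the crease to within about 1.5 mm (crease near (274,260)). I'll shift −1.5 mm in y and press.

```bash
python3 -m inch '[[[0,-0.0015,-0.006],0,1],[[0,-0.0015,-0.011],0,1],[[0,-0.0015,-0.012],0,1],[[0,-0.0015,-0.012],0,1]]' | egrep 'ee|force: \['
for i in 1 2 3 4 5 6; do python3 -m inch '[[[0,0,-0.001],0,1],[[0,0,-0.001],0,1]]' | egrep 'ee|force: \['; done
```

```text
ee_pos: [427.5, 176.1, 71.3]
force: [-0.4, 0.1, -0.5]
ee_pos: [428.0, 176.1, 70.8]
force: [-0.3, -0.2, 0.4]
ee_pos: [427.9, 176.0, 69.8]
force: [0.5, 0.9, -0.5]
ee_pos: [427.9, 176.0, 68.8]
force: [0.5, -0.2, -0.7]
ee_pos: [428.0, 176.0, 68.4]
force: [-2.4, -0.8, 8.2]
ee_pos: [427.9, 176.0, 67.7]
force: [-2.7, -2.1, 11.5]
ee_pos: [428.0, 176.0, 66.8]
force: [-3.1, -1.8, 12.2]
```

```bash
for i in 1 2 3 4 ; do python3 -m inch '[[[0,0,-0.001],0,1],[[0,0,-0.001],0,1]]' | egrep 'ee|force: \['; done
```

```text
ee_pos: [428.0, 176.0, 65.8]
force: [-4.0, -2.0, 13.0]
ee_pos: [428.0, 176.0, 64.8]
force: [-3.6, -1.5, 12.7]
ee_pos: [428.0, 176.0, 63.8]
force: [-3.5, -1.3, 13.5]
ee_pos: [428.0, 176.0, 63.6]
force: [-6.7, -3.2, 22.5]
```

The lid travelled about 5 mm and then met a firm stop. I'll press slightly more to seat it, lift clear, and check with pictures.

```bash
python3 -m inch '[[[0,0,-0.0007],0,1],[[0,0,-0.0007],0,1],[[0,0,-0.0007],0,1]]' | egrep 'ee|force: \['
python3 -m inch '[[[0,0,0.004],0,1],[[0,0,0.01],0,1],[[0,0,0.05],0,1],[[0,0,0.1],0,1],[[0,0,0.15],0,1],[[0,0.05,0.15],0,1],[[0,0.1,0.15],0,1],[[0,0.15,0.15],0,1],[[0,0.2,0.15],0,1],[[0,0.2,0.15],0,1],[[0,0.2,0.15],0,1],[[0,0.2,0.15],0,1]]' | egrep 'time|ee|force: \['
python3 -c "
from h import *
b=get_image('scene');s=cv2.imread('pics/scene0.png')
f=lambda m:cv2.resize(m[130:290,140:360],None,fx=1.8,fy=3,interpolation=cv2.INTER_CUBIC)
cv2.imwrite('pics/end.png',np.hstack([f(s),f(b)]))"
```

```text
ee_pos: [428.1, 176.1, 63.5]
force: [-9.1, -3.4, 30.6]
time: 10.0
ee_pos: [428.2, 374.4, 210.6]
force: [0.3, -0.3, -0.3]
```

View pics/end.png

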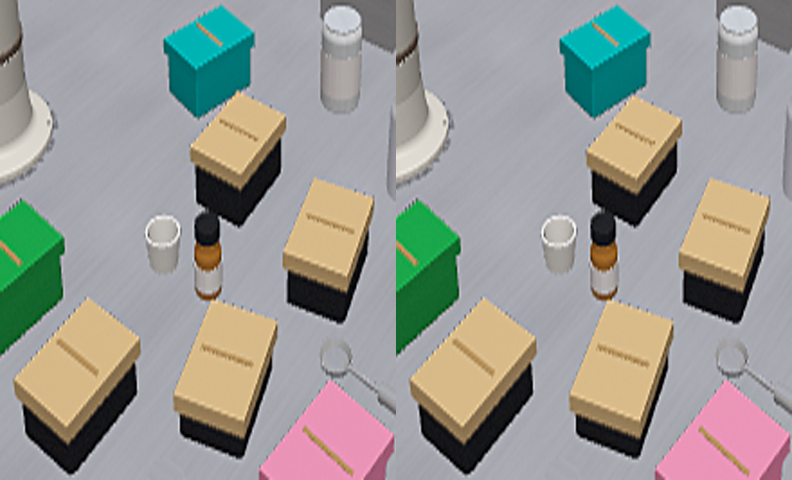

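The right half shows the pressed lid at (634,135) sitting lower and level. Nothing else in view has moved, and the arm is clear. Handing in.

```bash
python3 -c "
from bench import workorder;print(workorder.job_done())"
```

```text
the job is handed in; nothing more can be done
None
```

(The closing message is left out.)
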